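# Catch the pop-out sharpener of a pencil box

## Robot

A 6-joint arm with a two-finger parallel gripper is mounted at the origin on the work surface. World frame = base frame: x ahead of the robot, y to its left, z up, the work surface at z = 0. Lengths are in m, angles in rad, forces in N, time in s.
With the tool pointing down it reaches from about 0.375 to 0.975 m from the base axis. Payload 3.8 kg.
Tool frame: the origin (TCP) lies midway between the tips of the shut fingers; the grasp point (between the pads) lies 19 mm behind it; x points along the fingers, y is the direction in which the jaws open and shut, and the axes are right-handed (so a half turn about x gives the same grasp; the last joint's range is limited). The gripper opens to 88 mm and grips with 3 to 60 N. Pads are 18 mm wide; open, the fingers measure 123 mm over their backs; the gripper's body (75 mm by 187 mm) begins 45 mm behind the grasp point.
Start: joints at [1.091, 0.264, 1.604, -0, 1.274, -0.037], TCP at [0.289, 0.61, 0.209] pointing down, gripper open.
Joint ranges: [-2.63, 2.63], [-0.94, 2.18], [0.31, 2.57], [-1.31, 4.45], [0, 2.66], [-2.55, 2.55]. Speed limits (rad/s): [2.57, 2.57, 3.14, 3.14, 3.14, 3.14].

## Interface

Orientations are given as a rotation vector (axis times angle).
In Python, from cell import manip, inverse_kinematics, cams, order gives the robot as it stands. Calls block until the motion is done:
- manip.move_pose(position, orientation): joint-space move of the TCP to a pose.
- manip.move_linear(position, rate=0.15, rot=None): straight line of the TCP; rot=None keeps the orientation; rate is the mean speed in m/s.
- manip.set_joints(angles): joint-space move.
- manip.set_gripper(opening, force=None): finger opening in m; force is the grip in N (None keeps the last); returns when the fingers have stopped.
- manip.dwell(seconds).
- inverse_kinematics(position, orientation): joint angles nearest the present ones, or None.
- manip.state(): the state.
- cams.capture(name): name is "scene" or "top" or "wrist"; returns a dict with "image" (400x640x3 uint8, blue, green, red), "z_map" (400x640 float32, m along the optical axis (not along the pixel's ray), 0 where there is no reading), "intrinsics" (3x3 intrinsics, pixels), "position" and "orientation" of the camera in the world; the wrist camera has in their place "T_tool_cam" (4x4, takes a point from camera to tool coordinates, whose origin is the TCP and whose axes are the tool frame's). Camera axes: x right, y down, z forward; pixel columns grow to the right and rows downward; lengths in m; the calibration is good to about 2 mm. A picture is of the moment at which its call begins: read the wrist's pose just before it.
A pose or a line that the arm cannot do raises manip.IKError and nothing moves.
- order.close_job(): hands the job in, once; it reports no verdict.
The state is a dict: "clock": time; "joint_pos": joint angles; "joint_velocities": joint speeds; "tau": joint torques, N m; "tool_pos": TCP position; "tcp_rot": TCP orientation; "contact_force": force on the tool from outside, world axes, zero at the start; "moment": the same for the moment, N m; "gripper_width": finger opening in m.
Only numpy, scipy, OpenCV 4.12 (cv2) and the standard library are available. Lean on these libraries where they do the work, as an engineer would, in place of code of your own. Each camera call takes 0.05 s, during which the arm holds its last target.

## Task

Pop the orange sharpener out of the end of the blue pencil box without letting it shoot across the desk: with one fingertip press the yellow key, and only that key, while the other finger waits in front of the sharpener and catches it about a finger's breadth out, before it is more than half out of its bay. Grip and lift nothing, keep the box where it stands and leave the other things on the desk alone. Finish while holding: the finger is still stopping the sharpener, which its spring presses against it.

Things in the scene. Friction and masses are not known exactly. Their poses are not given: they have to be found in the camera images.
- pencil_box: blue hard-plastic push-button pencil box, 90 mm wide (its x), 230 mm long (its y), 38 mm high, loose, 0.4 to 0.6 kg. Origin: centre of the underside, z up. On its -x side a low key deck (x -45 to -1 mm, top at 16 mm) with three keys; on its +x side the raised pencil compartment (y -115 to 53 mm) and, at the +y end, the sharpener's bay, open on top and in the end face at y = 115 mm
- sharpener_pod: orange sharpener with shavings tub, 32 mm wide (its x), 52 mm long (its y), 34 mm high, about 50 g, loose in the bay. Origin: centre of its underside. At the start fully in, front flush with the box end. When the catch lets go, a spring pushes it out at once (in under 0.1 s) along its +y, the box's +y, with 2.2 N (1.4 N at 30 mm out); uncaught it shoots out and slides off over the desk
- pod_front (a point): centre of the sharpener's flat front face (32 mm wide, from 3 to 37 mm above the desk); at the start at x = 23, y = 115, z = 20 mm in the box's frame; its y there minus 115 mm is how far it is out. The bay walls beside it reach 36 mm high, from x = -1 to 45 mm of the box
- yellow_key_top (a point): centre of the top of the yellow key, 24 x 24 mm, the one nearest the sharpener; at the start at x = -21.5, y = 95, z = 24 mm in the box's frame, 8 mm proud of the deck; 18 mm above the desk when fully down, so well below the sharpener's top (37 mm): a finger as low as the pressing one meets the sharpener's front
- yellow_key (a joint): travel of the yellow key, m: 0 up, 0.006 fully down; springs back. Needs about 2 N to start and 5 N fully down; the catch lets go of the sharpener at about 0.0035 to 0.0045
- white_key_a (a joint): travel of the middle, white key (at x = -21.5, y = 25 mm of the box), m: 0 up; works another part of the box, not to be pressed
- white_key_b (a joint): travel of the far, white key (at x = -21.5, y = -45 mm of the box), m: 0 up; not to be pressed
- pencil_cup: bamboo pencil cup, 76 mm across, 100 mm high, pencils up to 180 mm; origin under its centre. Leave alone
- compass: blue hard-plastic drawing compass lying flat, 160 mm long (its y) by 50 mm, 14 mm high; origin near its middle. Leave alone
- binder_clip: chrome binder clip lying on its side, 41 mm wide (its x), 50 mm long with its wires, 18 mm high; origin under its spine block. Leave alone
- desk_tray: low white plastic tray, 100 by 240 mm (its y), 22 mm high; origin under its centre. Leave alone
There are look-alikes about, which are no part of the job. What is meant by the sharpener_pod is not green, and is the smaller of those in its own colour.

How it is judged:
By the outcome, as a careful person would: the job done as asked, in the order asked, and still so for the second after the job is handed in, while the arm keeps its last pose, push and grip.
It also fails if it takes over 34 s, if anything falls off the work surface, if the arm or the gripper's body presses on something with over 40 N, if the wrist force passes 120 N, or if a joint passes its speed limit or range.

## Working session

There is one attempt and no reset: what is moved stays moved. The work goes in short steps, each a Python script; the robot and the scene stay as the last script left them, time stands still between calls to the robot, and variables do not carry over. Pictures are saved under pics/ and viewed, and the job is handed in when it is done.

```bash
ls; mkdir -p pics; python3 - <<'E'
from cell import manip,cams
import cv2,numpy as np
s=manip.state();print(s)
for n in ["scene","top","wrist"]:
    c=cams.capture(n);cv2.imwrite(f"pics/{n}0.png",c["image"]);np.savez(f"{n}0.npz",**c)
    print(n,{k:v for k,v in c.items() if k not in("image","z_map")})
E
```

```text
pics
{'clock': 0.0, 'joint_pos': array([ 1.09109816e+00,  2.64745527e-01,  1.60535205e+00, -1.39005720e-05,
        1.27367799e+00, -3.69385380e-02]), 'joint_velocities': array([ 0.00071819, -0.00110431,  0.00048626,  0.0011122 , -0.00046822,
       -0.00173586]), 'tau': array([-9.23934022e-04, -5.02119184e+01, -3.56872487e+01,  7.27133243e-02,
        2.91933533e-02, -1.54614627e-04]), 'tool_pos': array([0.28887185, 0.60922261, 0.20780505]), 'tcp_rot': array([ 0.345579  ,  1.54331014, -0.34892204]), 'contact_force': array([-0.14058326,  0.23809416, -1.08100514]), 'moment': array([-0.02520728,  0.05275139, -0.02403108]), 'gripper_width': 0.08793961128135849}
scene {'intrinsics': array([[373.2739359 ,   0.        , 322.59430812],
       [  0.        , 373.2739359 , 198.54876566],
       [  0.        ,   0.        ,   1.        ]]), 'position': array([0.86622263, 0.50359951, 0.70430821]), 'orientation': array([-0.78781474, -2.71133294,  0.91829952])}
top {'intrinsics': array([[389.37652579,   0.        , 324.95274174],
       [  0.        , 389.37652579, 198.40939173],
       [  0.        ,   0.        ,   1.        ]]), 'position': array([0.54363478, 0.08766155, 0.8961718 ]), 'orientation': array([-2.21263731,  2.21729343, -0.06949835])}
wrist {'intrinsics': array([[280.7449764 ,   0.        , 320.12058082],
       [  0.        , 280.7449764 , 198.85063552],
       [  0.        ,   0.        ,   1.        ]]), 'T_tool_cam': array([[-8.51576320e-04, -3.12407083e-01,  9.49947940e-01,
        -1.75536212e-01],
       [ 9.99999164e-01, -1.19009358e-03,  5.05061305e-04,
        -3.00102598e-04],
       [ 9.72742212e-04,  9.49947577e-01,  3.12407835e-01,
        -8.05900641e-02],
       [ 0.00000000e+00,  0.00000000e+00,  0.00000000e+00,
         1.00000000e+00]])}
```

View pics/top0.png

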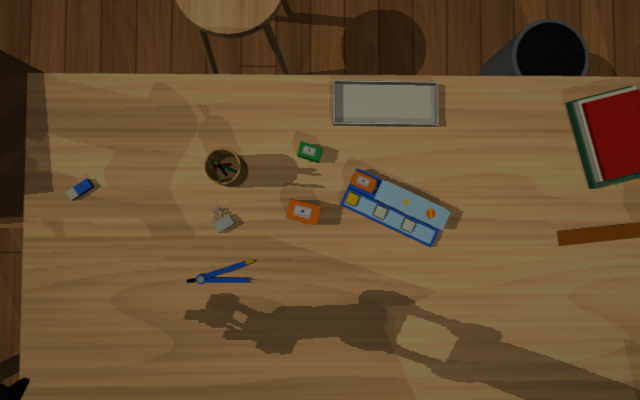

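View pics/scene0.png

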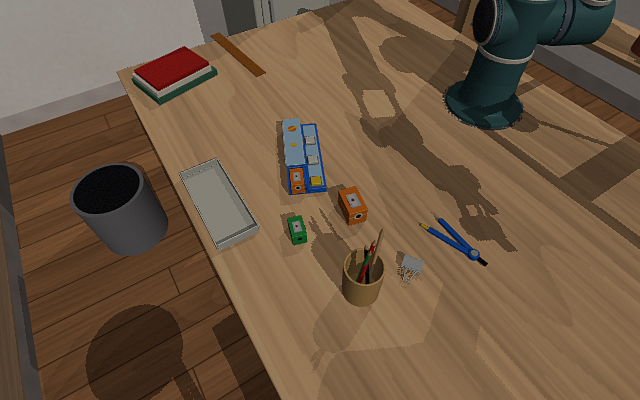

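The top picture has three sharpener candidates: orange in the box's bay (364,181), a larger loose orange one (303,211), and a green one (310,151). The one in the bay fits, since it is the smaller orange one and sits by the yellow key (352,199). I'll enlarge a crop to confirm and measure the box.

```bash
cat > h.py <<'E'
import numpy as np,cv2
from scipy.spatial.transform import Rotation as R
def Tcam(c,s=None):
    T=np.eye(4)
    if "T_tool_cam" in c:
        W=np.eye(4);W[:3,:3]=R.from_rotvec(s["tcp_rot"]).as_matrix();W[:3,3]=s["tool_pos"];return W@c["T_tool_cam"]
    T[:3,:3]=R.from_rotvec(c["orientation"]).as_matrix();T[:3,3]=c["position"];return T
def cast(c,uv,z,s=None):
    T=Tcam(c,s);uv=np.atleast_2d(uv).astype(float)
    d=np.c_[uv,np.ones(len(uv))]@np.linalg.inv(c["intrinsics"]).T@T[:3,:3].T
    return T[:3,3]+d*((z-T[2,3])/d[:,2])[:,None]
def project(c,P,s=None):
    T=Tcam(c,s);q=(np.atleast_2d(P)-T[:3,3])@T[:3,:3];q=q@np.array(c["intrinsics"]).T
    return q[:,:2]/q[:,2:]
def cloud(c,s=None):
    T=Tcam(c,s);v,u=np.mgrid[:400,:640];z=c["z_map"]
    p=np.stack([u,v,np.ones_like(u)],-1)@np.linalg.inv(c["intrinsics"]).T*z[...,None]
    return p@T[:3,:3].T+T[:3,3]
E
python3 - <<'E'
from h import *
for n,(a,b,w,h) in dict(top=(270,130,200,130),scene=(240,100,160,150)).items():
    c=dict(np.load(n+"0.npz"));P=cloud(c)
    im=c["image"];cv2.imwrite(f"pics/{n}crop.png",cv2.resize(im[b:b+h,a:a+w],None,fx=4,fy=4,interpolation=cv2.INTER_CUBIC))
    hsv=cv2.cvtColor(im,cv2.COLOR_BGR2HSV)
    for nm,lo,hi in [("orange",(6,170,90),(16,255,255)),("green",(50,100,40),(80,255,255)),("yellow",(20,180,110),(32,255,255)),("blue",(95,90,60),(120,255,255))]:
        m=cv2.inRange(hsv,lo,hi)
        k,l,st,ce=cv2.connectedComponentsWithStats(m)
        for i in range(1,k):
            if st[i,4]>25:
                q=P[l==i]; print(n,nm,ce[i].round(1),st[i,4],np.median(q,0).round(4),"ztop",np.percentile(q[:,2],90).round(3))
    print(P[300,300] if n=="top" else "")
E
```

```text
top orange [363.4 181.4] 215 [ 0.6121 -0.021   0.0361] ztop 0.038
top orange [303.6 212.2] 460 [0.5437 0.1103 0.0452] ztop 0.047
top green [594.9 157.6] 410 [ 0.6453 -0.5428  0.0191] ztop 0.021
top green [310.  151.9] 233 [0.6774 0.0965 0.0327] ztop 0.035
top yellow [351.6 198.6] 97 [0.5749 0.0048 0.0231] ztop 0.025
top blue [371.2 176.6] 74 [ 0.6271 -0.0413  0.0347] ztop 0.037
top blue [ 82.2 186.4] 163 [0.6052 0.6098 0.011 ] ztop 0.013
top blue [386.2 212.8] 801 [ 0.5453 -0.062   0.0156] ztop 0.035
top blue [223.2 275.2] 458 [0.3984 0.2941 0.0081] ztop 0.011
[ 0.34469884  0.12242084 -0.00394852]
scene orange [238.1  54. ] 498 [ 0.499  -0.616   0.0049] ztop 0.007
scene orange [296.8 180.8] 228 [ 0.619  -0.0017  0.0373] ztop 0.039
scene orange [353.9 205.4] 474 [0.5518 0.1368 0.0466] ztop 0.048
scene green [181.6  86.6] 450 [ 0.723  -0.5283  0.0151] ztop 0.022
scene green [297.4 230.6] 309 [0.6864 0.1185 0.0344] ztop 0.036
scene green [366.1 260.5] 34 [0.6456 0.2874 0.1388] ztop 0.157
scene yellow [315.5 180.6] 81 [0.5781 0.009  0.0246] ztop 0.026
scene blue [307.7 167.9] 601 [ 0.5798 -0.0275  0.0175] ztop 0.037
scene blue [453.9 239.6] 525 [0.4055 0.299  0.0095] ztop 0.012
```

View pics/topcrop.png

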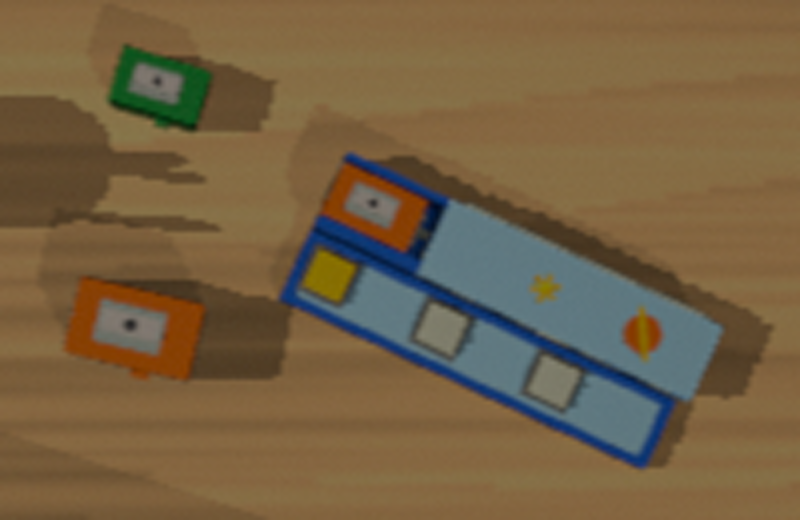

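View pics/scenecrop.png

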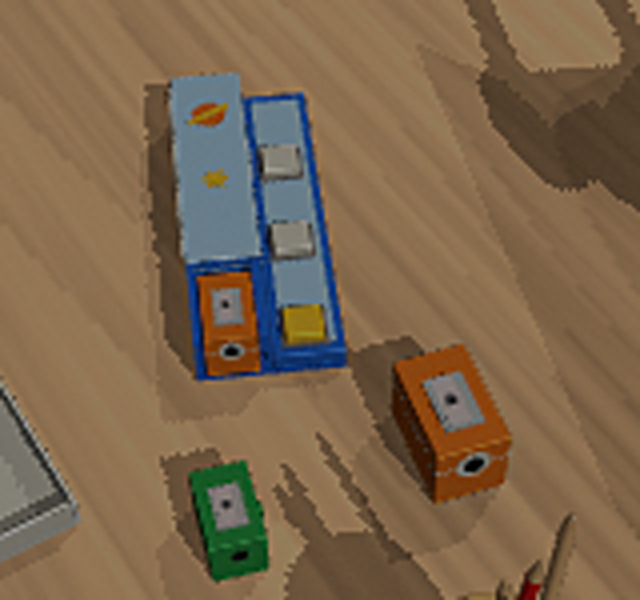

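Confirmed: the orange one in the bay, next to the yellow key, is the target. The loose orange one is clearly larger. Next I'll get the box pose from the key centroids and plan a hover.

```bash
cat > det.py <<'E'
from h import *
# keys as quads: returns pixel centroids of key tops
def keys(c,s=None,guess=None,r=14):
    hsv=cv2.cvtColor(c["image"],cv2.COLOR_BGR2HSV)
    y=cv2.inRange(hsv,(20,150,60),(35,255,255)); w=cv2.inRange(hsv,(0,0,90),(60,75,255))
    return y,w
def blobs(m,mn):
    k,l,st,ce=cv2.connectedComponentsWithStats(m)
    return [(ce[i],st[i,4]) for i in range(1,k) if st[i,4]>mn]
E
python3 - <<'E'
from det import *
from cell import inverse_kinematics
for n in ["top","scene"]:
    c=dict(np.load(n+"0.npz"));y,w=keys(c)
    g=project(c,[[.585,.03,.02],[.54,-.15,.02]])
    for nm,m in(("y",y),("w",w)):
        for ce,a in blobs(m,30):
            p=cast(c,ce,.024)[0]
            if .48<p[0]<.66 and -.2<p[1]<.05: print(n,nm,ce.round(1),a,p.round(4))
E
```

```text
top y [352.  198.4] 109 [0.576  0.0047 0.024 ]
top w [362.6 180.8] 78 [ 0.6157 -0.0194  0.024 ]
top w [380.  211.8] 113 [ 0.5458 -0.0582  0.024 ]
top w [408. 225.] 108 [ 0.5161 -0.1211  0.024 ]
scene y [315.5 180.6] 90 [0.5782 0.0085 0.024 ]
scene w [309.8 139.9] 69 [ 0.5182 -0.1176  0.024 ]
scene w [312.6 159.2] 78 [ 0.5478 -0.0547  0.024 ]
scene w [295.9 176.2] 31 [ 0.6107 -0.0288  0.024 ]
```

```bash
cat > plan.py <<'E'
from h import *
TH=np.radians(46.9); W=.049; D=W+.0175
def pose(key,yaw,z,sgn,A=(-.0235,.095)):
    Rb=np.array([[np.cos(yaw),-np.sin(yaw)],[np.sin(yaw),np.cos(yaw)]])
    u=Rb@[np.cos(TH),np.sin(TH)]
    a=np.asarray(key)[:2]+Rb@(np.array(A)-[-.0215,.095])
    p=np.r_[a+u*D/2,z]
    x=np.array([0,0,-1.]);y=np.r_[u*sgn,0];
    return p,R.from_matrix(np.c_[x,y,np.cross(x,y)]).as_rotvec()
E
python3 - <<'E'
from plan import *
from cell import manip,cams,inverse_kinematics
k=[.577,.0065];yaw=np.radians(-25.3)
for s in(1,-1):
    for z in(.15,.02):
        p,r=pose(k,yaw,z,s);print(s,z,p,r,inverse_kinematics(p,r))
E
```

```text
1 0.15 [0.6061069  0.01959486 0.15      ] [ 0.9271704   1.36428982 -0.9271704 ] [-0.00875417  0.17893218  1.81884481  0.          1.14381566 -0.38574529]
1 0.02 [0.6061069  0.01959486 0.02      ] [ 0.9271704   1.36428982 -0.9271704 ] [-0.00875417  0.31700752  1.91415077  0.          0.91043437 -0.38574529]
-1 0.15 [0.6061069  0.01959486 0.15      ] [-1.48124233  1.00665125  1.48124233] None
-1 0.02 [0.6061069  0.01959486 0.02      ] [-1.48124233  1.00665125  1.48124233] None
```

View pics/wrist0.png

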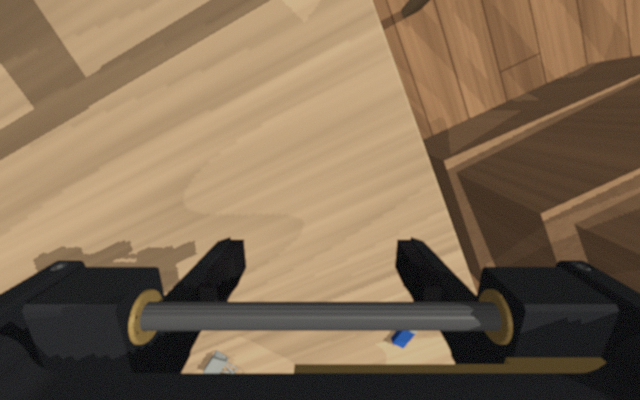

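```bash
python3 - <<'E'
from plan import *
from cell import manip,cams
k=[.577,.0065];yaw=np.radians(-25.3)
s=manip.state();manip.move_linear(s["tool_pos"]+[0,0,.06],rate=.2)
p,r=pose(k,yaw,.27,1);tz=R.from_rotvec(r).as_matrix()[:,2]
manip.move_pose(p+tz*.07,r)
manip.set_gripper(W,40)
p2=p+tz*.07;p2[2]=.17
manip.move_linear(p2,rate=.2);manip.dwell(.3)
s=manip.state();c=cams.capture("wrist")
cv2.imwrite("pics/wrist1.png",c["image"]);np.savez("w1.npz",**c,tool_pos=s["tool_pos"],tcp_rot=s["tcp_rot"])
print(s["clock"],s["tool_pos"]-p2,s["gripper_width"],s["contact_force"])
E
```

```text
4.8833 [ 0.00096731 -0.00012043  0.00166777] 0.04861341511822428 [-0.05179208 -0.80527608  1.13068608]
```

View pics/wrist1.png

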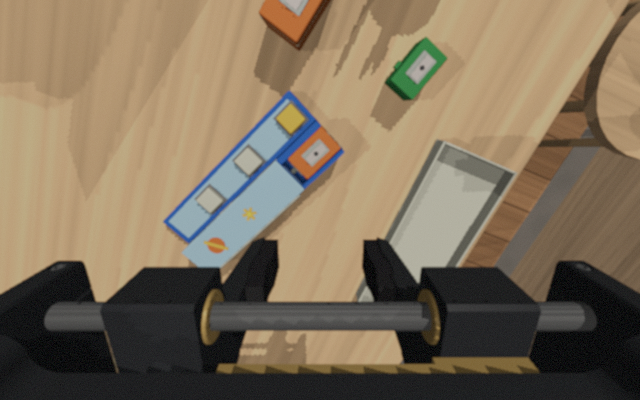

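The wrist view shows the whole box: yellow key at about (290,118), white keys at (248,160) and (209,198), pod at (315,153), and both fingertips at (270,250) and (375,250). I'll measure the keys and fit the pose.

```bash
python3 - <<'E'
from det import *
c=dict(np.load("w1.npz"));s=c
y,w=keys(c)
hsv=cv2.cvtColor(c["image"],cv2.COLOR_BGR2HSV)
K=[]
for nm,m,px in(("y",cv2.inRange(hsv,(20,150,100),(32,255,255)),(290,118)),("a",w,(248,160)),("b",w,(209,198))):
    for ce,a in blobs(m,40):
        if np.hypot(*(ce-px))<12: 
            p=cast(c,ce,.024,s)[0];K.append(p);print(nm,ce,a,p.round(4))
m=cv2.inRange(hsv,(4,170,90),(16,255,255))
for ce,a in blobs(m,100): print("or",ce,a,cast(c,ce,.037,s).round(4))
K=np.array(K)
d=K[0]-K[-1];print("yaw",np.degrees(np.arctan2(d[1],d[0]))-90,np.linalg.norm(d))
yaw=np.arctan2(d[1],d[0])-np.pi/2
Rb=np.array([[np.cos(yaw),-np.sin(yaw)],[np.sin(yaw),np.cos(yaw)]])
key=K[0][:2]
def bx(x,yy,z): return np.r_[key+Rb@[x+.0215,yy-.095],z]
P=[bx(-.0335,.083,.024),bx(-.0095,.083,.024),bx(-.0095,.107,.024),bx(-.0335,.107,.024),
 bx(-.045,.115,.0),bx(.045,.115,0),bx(-.045,.115,.016),bx(.045,.115,.036),bx(.007,.115,.037),bx(.039,.115,.037),bx(.007,.063,.037),bx(.039,.063,.037),bx(-.045,-.115,.016)]
im=cv2.resize(c["image"][70:290,140:380],None,fx=3,fy=3,interpolation=cv2.INTER_CUBIC)[:600]
for q in project(c,P,s): cv2.circle(im,tuple(int(t) for t in ((q-[140,70]+.5)*3)),3,(255,0,255),1)
cv2.imwrite("pics/ov1.png",im)
E
```

```text
y [290.30867347 119.1122449 ] 392 [0.5781 0.0052 0.024 ]
a [248.23564356 160.40792079] 505 [ 0.5483 -0.0561  0.024 ]
b [209.84070796 199.13495575] 452 [ 0.5189 -0.1185  0.024 ]
or [288.78598629  17.91393755] 1313 [[0.5463 0.0937 0.037 ]]
or [313.3270073  153.15036496] 685 [[ 0.6149 -0.0186  0.037 ]]
yaw -25.59346800254808 0.13711995981338396
```

View pics/ov1.png

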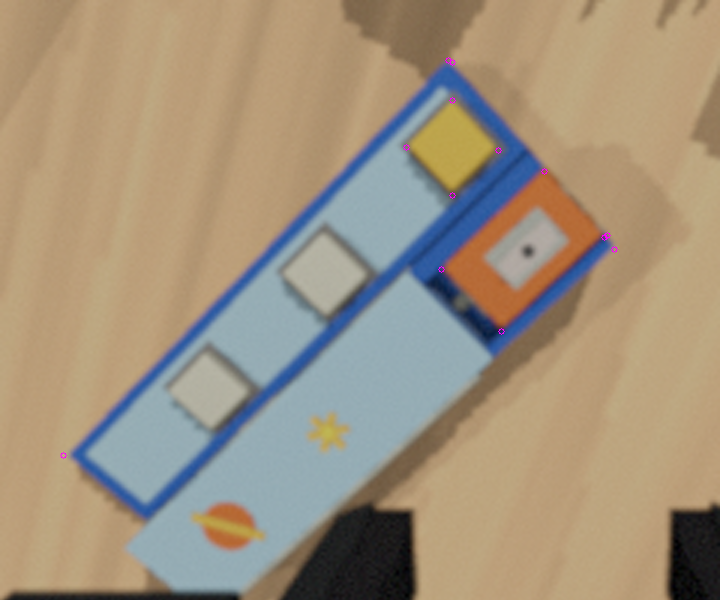

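```bash
python3 - <<'E'
from plan import *
from cell import manip,cams
k=[.5778,.0058];yaw=np.radians(-25.45)
p,r=pose(k,yaw,.17,1)
manip.move_linear(p,rate=.2,rot=r)
p[2]=.05
manip.move_linear(p,rate=.15);manip.dwell(.3)
s=manip.state();e=s["tool_pos"]-p;print(e)
q=p-e;manip.move_linear(q,rate=.05);manip.dwell(.3)
s=manip.state();print(s["tool_pos"]-p,s["tcp_rot"]-r,s["clock"],s["contact_force"],s["gripper_width"]);np.save("off.npy",p-q)
for n in("wrist","top","scene"):
    c=cams.capture(n);im=c["image"]
    if n=="wrist": im=im[120:400,160:480];f=2
    elif n=="top": im=im[130:260,270:470];f=4
    else: im=im[100:250,240:400];f=4
    cv2.imwrite(f"pics/{n}2.png",cv2.resize(im,None,fx=f,fy=f,interpolation=cv2.INTER_CUBIC));np.savez(n+"2.npz",**c,tool_pos=s["tool_pos"],tcp_rot=s["tcp_rot"])
E
```

```text
[6.57848742e-04 3.88872551e-05 9.68320592e-04]
[-6.51329585e-04 -3.55282879e-05 -9.87932745e-04] [-2.91783586e-05  2.43218287e-05 -1.49538536e-05] 7.225 [ 0.31384898 -0.29797994  0.07334838] 0.04864993570084119
```

View pics/wrist2.png

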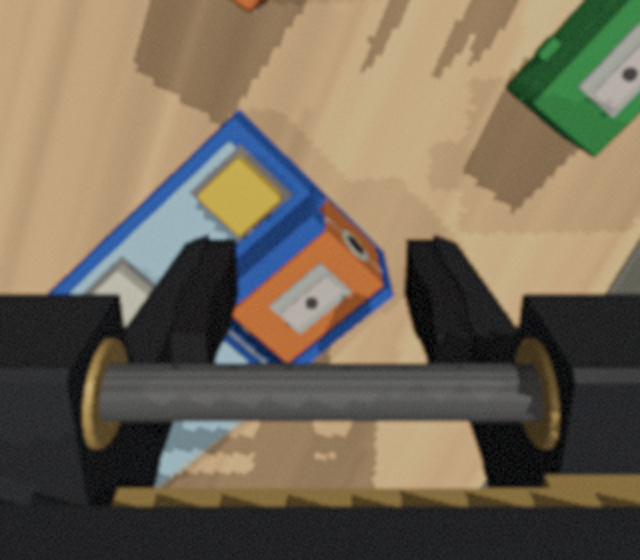

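View pics/scene2.png

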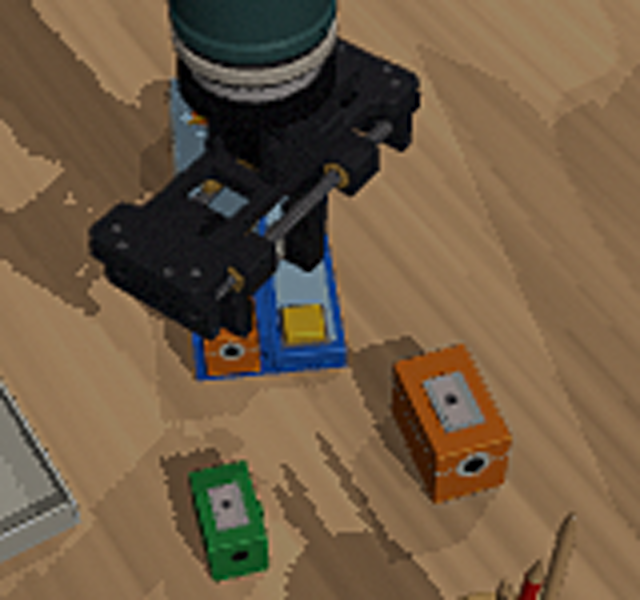

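View pics/top2.png

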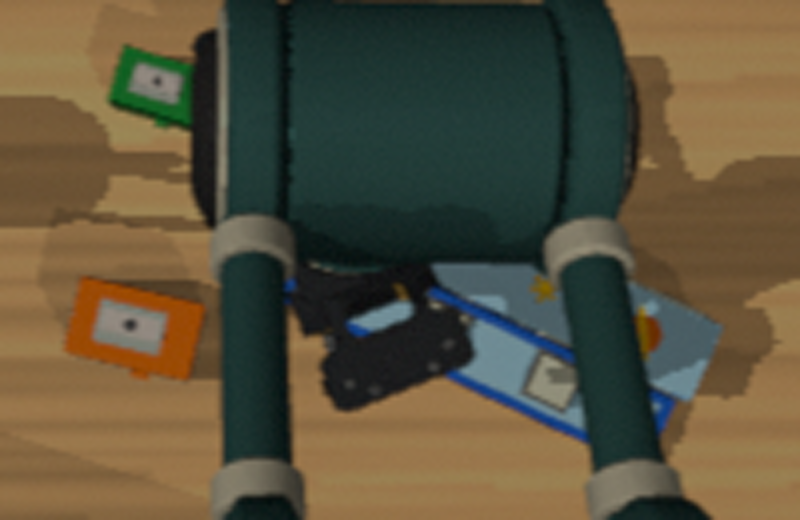

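The scene view seems to show the fingers short of the key and over the pod. I'll check this by projecting where they should be before going lower.

```bash
python3 - <<'E'
from plan import *
for n,(a,b,w,h,f) in dict(wrist=(160,120,320,280,2),scene=(240,100,160,150,4)).items():
    c=dict(np.load(n+"2.npz"));s=c
    Rm=R.from_rotvec(c["tcp_rot"]).as_matrix();t=c["tool_pos"]
    im=cv2.resize(c["image"][b:b+h,a:a+w],None,fx=f,fy=f,interpolation=cv2.INTER_CUBIC)
    for sg,col in((-1,(0,255,255)),(1,(255,0,255))):
        for dz in(-.009,.009):
            for yy in(.0243,.0418):
                for x in (0,-.02):
                    q=project(c,t+Rm@[x,sg*yy,dz],s)[0];cv2.circle(im,tuple(int(v) for v in (q-[a,b]+.5)*f),3,col if x==0 else(255,255,255),1)
    p,r=pose([.5778,.0058],np.radians(-25.45),.024,1)
    for P in([.5778,.0058,.024],):
        q=project(c,P,s)[0];cv2.circle(im,tuple(int(v) for v in (q-[a,b]+.5)*f),5,(0,0,255),2)
    cv2.imwrite(f"pics/{n}ov2.png",im)
    print(n, t,Rm.round(3).tolist())
    z=c["z_map"]; 
    P=cloud(c,s)
    if n=="wrist":
        for (u,v) in((262,245),(268,245),(268,255),(375,245),(365,245)): print((u,v),c["image"][v,u],((P[v,u]-t)@Rm).round(4))
E
```

```text
wrist [0.60628976 0.01878308 0.04901207] [[-0.0, 0.931, 0.366], [-0.0, 0.366, -0.931], [-1.0, -0.0, -0.0]]
(262, 245) [26 29 27] [-0.0369 -0.0316 -0.0084]
(268, 245) [29 29 30] [-0.0358 -0.0285 -0.0079]
(268, 255) [27 24 26] [-0.0478 -0.0264 -0.0084]
(375, 245) [29 29 29] [-0.0377  0.0303 -0.0088]
(365, 245) [27 27 25] [-0.0366  0.025  -0.0082]
scene [0.60628976 0.01878308 0.04901207] [[-0.0, 0.931, 0.366], [-0.0, 0.366, -0.931], [-1.0, -0.0, -0.0]]
```

View pics/wristov2.png

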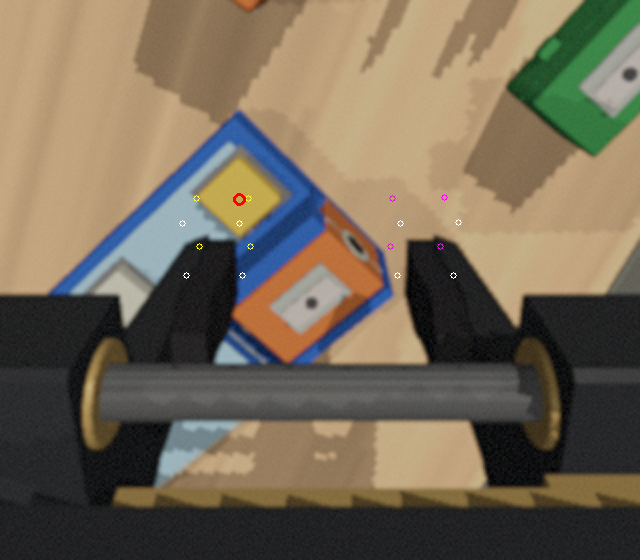

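View pics/sceneov2.png

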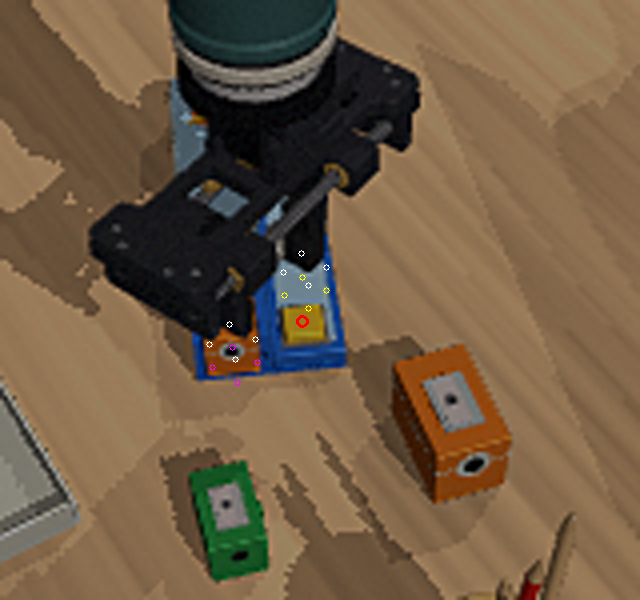

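Both views show the finger ends about 25–30 mm short of the stated TCP along the tool axis. The lateral placement agrees. Contact height will settle it, so I'll go down in small steps watching the force, which works with either finger length.

```bash
python3 - <<'E'
from plan import *
from cell import manip,cams
k=[.5778,.0058];yaw=np.radians(-25.45)
by=np.array([-np.sin(yaw),np.cos(yaw),0])
p,r=pose(k,yaw,.034,1)
manip.move_linear(p,rate=.06);manip.dwell(.4)
F0=manip.state()["contact_force"];print(F0)
for z in np.arange(.031,.0205,-.0015):
    p[2]=z;manip.move_linear(p,rate=.03);manip.dwell(.05)
    s=manip.state();F=s["contact_force"]-F0
    print(round(z,4),s["tool_pos"][2].round(4),F.round(2),round(s["clock"],2))
    if F[2]>1.5: break
manip.dwell(.2);s=manip.state();print((s["contact_force"]-F0).round(2),s["tool_pos"]-p)
np.save("F0.npy",F0)
for n in("wrist","scene"):
    c=cams.capture(n);im=c["image"]
    if n=="wrist": im=im[120:400,160:480];f=2
    else: im=im[100:250,240:400];f=4
    cv2.imwrite(f"pics/{n}3.png",cv2.resize(im,None,fx=f,fy=f,interpolation=cv2.INTER_CUBIC))
E
```

```text
[-0.53151633 -0.79442457  0.48666775]
0.031 0.0308 [ 1.8   0.27 -0.58] 8.47
0.0295 0.0294 [-0.88 -0.01 -0.12] 8.78
0.028 0.0279 [ 0.76  0.54 -0.39] 9.07
0.0265 0.0264 [ 0.57  1.18 -0.85] 9.38
0.025 0.0249 [ 0.53  0.64 -0.16] 9.68
0.0235 0.0234 [ 0.03  1.28 -0.63] 9.97
0.022 0.0219 [ 1.08  0.82 -0.17] 10.28
[-0.13  0.49 -0.23] [4.64501997e-05 2.62339699e-05 4.76937412e-05]
```

View pics/wrist3.png

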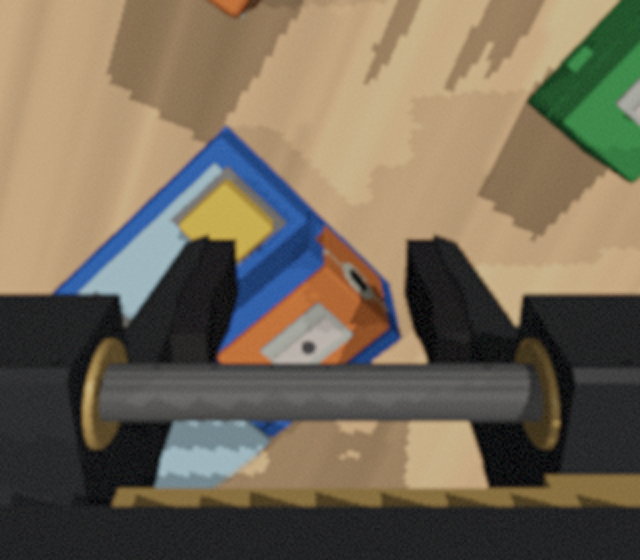

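View pics/scene3.png

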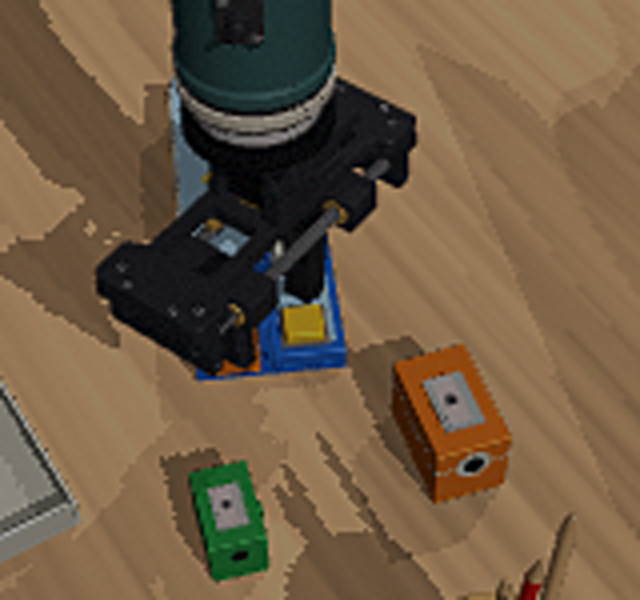

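No contact at TCP z = 0.022, and the views show the tips still above the key. So the real tips sit higher than the TCP says, at roughly tool x = −0.03. I'll keep going down carefully and re-measure on the way.

```bash
python3 - <<'E'
from plan import *
from cell import manip,cams
k=[.5778,.0058];yaw=np.radians(-25.45)
p,r=pose(k,yaw,.006,1);F0=np.load("F0.npy")
for z in(.014,.006):
    p[2]=z;manip.move_linear(p,rate=.04)
    s=manip.state();print(z,(s["contact_force"]-F0).round(2),s["clock"])
manip.dwell(.2)
s=manip.state();c=cams.capture("wrist");P=cloud(c,s);Rm=R.from_rotvec(s["tcp_rot"]).as_matrix()
L=(P-s["tool_pos"])@Rm
dark=(c["image"].max(2)<60)&(c["z_map"]>0)&(L[...,2]>-.03)&(abs(L[...,1])<.06)
for sg in(-1,1):
    q=L[dark&(L[...,1]*sg>.015)&(L[...,1]*sg<.05)&(L[...,0]>-.06)]
    print(sg,len(q),np.percentile(q,[1,5,50,95,99],axis=0).round(4).tolist())
print((s["contact_force"]-F0).round(2),s["tool_pos"],s["gripper_width"])
cv2.imwrite("pics/wrist4.png",cv2.resize(c["image"][120:400,160:480],None,fx=2,fy=2,interpolation=cv2.INTER_CUBIC))
np.savez("w4.npz",**c,tool_pos=s["tool_pos"],tcp_rot=s["tcp_rot"])
c=cams.capture("scene");np.savez("s4.npz",**c)
cv2.imwrite("pics/scene4.png",cv2.resize(c["image"][100:250,240:400],None,fx=4,fy=4,interpolation=cv2.INTER_CUBIC))
E
```

```text
0.014 [ 0.88  0.89 -0.77] 10.925
0.006 [ 0.92  0.53 -0.73] 11.275
-1 1039 [[-0.0598, -0.0377, -0.0106], [-0.0588, -0.0366, -0.0103], [-0.0494, -0.028, -0.0085], [-0.0354, -0.024, 0.005], [-0.0325, -0.0238, 0.0075]]
1 1053 [[-0.0597, 0.0248, -0.0106], [-0.0589, 0.025, -0.0102], [-0.049, 0.0285, -0.0084], [-0.0342, 0.037, 0.0061], [-0.0316, 0.0386, 0.0084]]
[ 0.38  1.24 -0.93] [0.60711324 0.0188117  0.00616982] 0.04948196145087368
```

View pics/wrist4.png

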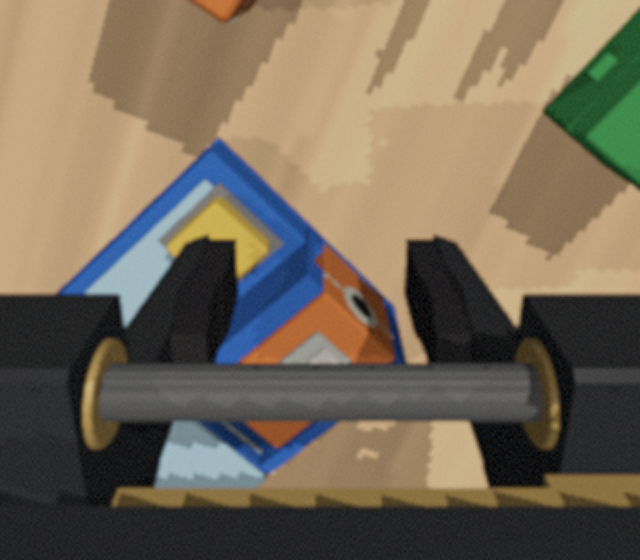

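View pics/scene4.png

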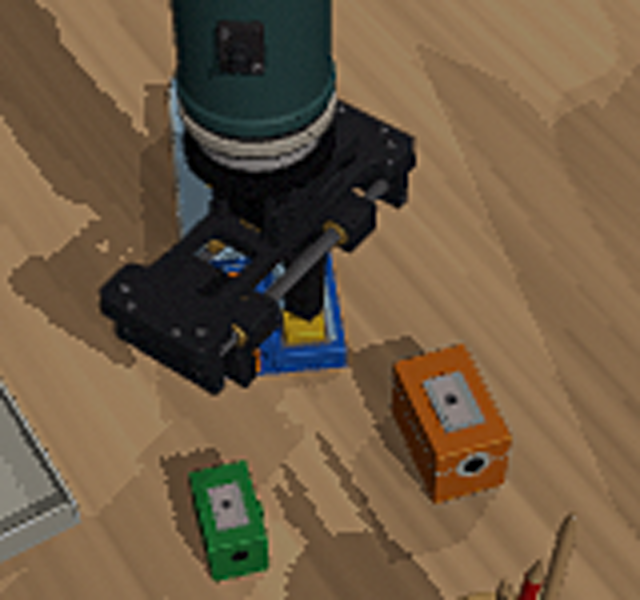

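Measured finger ends: tool x ≈ −0.030, inner faces at ±24.5 mm, tips about 8 mm thick, both centred. The tip is now at z ≈ 0.036, above the key, and the catching finger stands beyond the pod front. I'll shift by 1 mm and press step by step.

```bash
python3 - <<'E'
from plan import *
from cell import manip,cams
k=[.5778,.0058];yaw=np.radians(-25.45)
by=np.array([-np.sin(yaw),np.cos(yaw),0]);bx=np.array([np.cos(yaw),np.sin(yaw),0])
p,r=pose(k,yaw,.002,1,A=(-.0245,.094))
manip.move_linear(p,rate=.04);manip.dwell(.4)
F0=np.mean([(manip.dwell(.02),manip.state()["contact_force"])[1] for _ in range(8)],0)
z=.002
while z>-.0125:
    z-=.0012;p[2]=z;manip.move_linear(p,rate=.04);
    F=np.mean([(manip.dwell(.02),manip.state()["contact_force"])[1] for _ in range(4)],0)-F0
    s=manip.state()
    print(round(z,4),s["tool_pos"][2].round(4),"Fz",F[2].round(2),"by",(F@by).round(2),"bx",(F@bx).round(2),round(s["clock"],2))
    if F[2]>5.5 or F@by>2.5 and F[2]>3: break
np.save("F0.npy",F0);np.save("p.npy",p)
s=manip.state();c=cams.capture("wrist");np.savez("w5.npz",**c,tool_pos=s["tool_pos"],tcp_rot=s["tcp_rot"])
cv2.imwrite("pics/wrist5.png",cv2.resize(c["image"][120:400,160:480],None,fx=2,fy=2,interpolation=cv2.INTER_CUBIC))
c=cams.capture("scene")
cv2.imwrite("pics/scene5.png",cv2.resize(c["image"][100:250,240:400],None,fx=4,fy=4,interpolation=cv2.INTER_CUBIC))
E
```

```text
0.0008 0.0007 Fz -0.02 by -0.26 bx -0.07 12.68
-0.0004 -0.0005 Fz 0.04 by -0.12 bx 0.11 13.0
-0.0016 -0.0017 Fz -0.02 by -0.36 bx 0.06 13.32
-0.0028 -0.0029 Fz -0.21 by -0.15 bx 0.21 13.63
-0.004 -0.004 Fz -0.19 by 0.44 bx -0.34 13.95
-0.0052 -0.0051 Fz 0.35 by 0.14 bx 0.76 14.27
-0.0064 -0.0062 Fz 2.17 by -0.3 bx -0.32 14.58
-0.0076 -0.0076 Fz 2.73 by 0.29 bx -0.08 14.9
-0.0088 -0.0087 Fz 2.68 by 0.67 bx -0.03 15.22
-0.01 -0.0098 Fz 4.96 by 1.46 bx -0.55 15.53
-0.0112 -0.0109 Fz 5.26 by 1.48 bx -1.33 15.85
-0.0124 -0.0113 Fz 10.57 by 0.25 bx -2.82 16.17
```

View pics/wrist5.png

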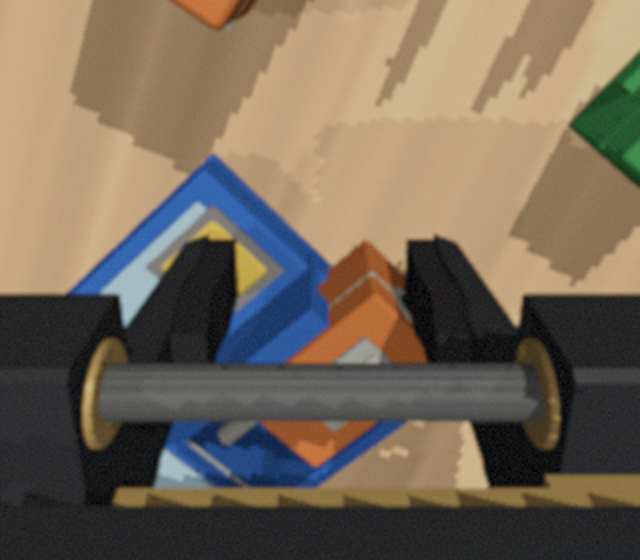

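View pics/scene5.png

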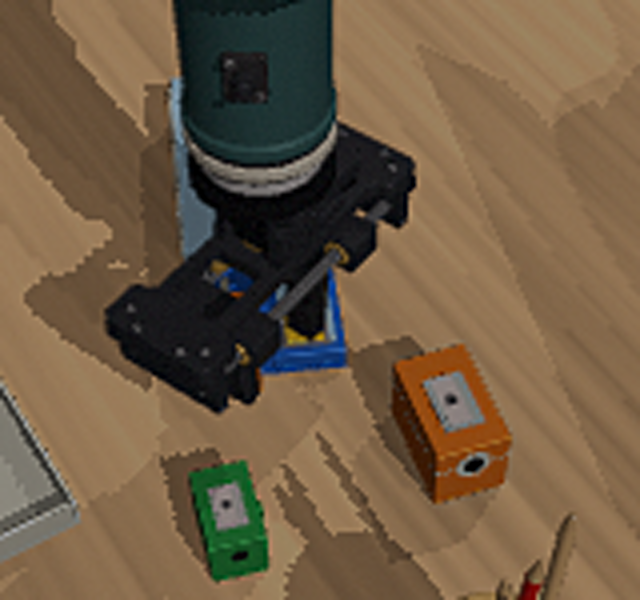

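The pod is out and resting against the catching finger, and the key is bottomed at about 10 N. I'll ease slightly and check how far out the pod is and where the box stands.

```bash
python3 - <<'E'
from plan import *
from cell import manip,cams
k=np.array([.5778,.0058]);yaw=np.radians(-25.45)
F0=np.load("F0.npy");p=np.load("p.npy");p[2]=-.0118
manip.move_linear(p,rate=.01);manip.dwell(.3)
by=np.array([-np.sin(yaw),np.cos(yaw),0])
F=np.mean([(manip.dwell(.03),manip.state()["contact_force"])[1] for _ in range(6)],0)-F0
s=manip.state();print("F",F.round(2),"by",F@by,s["tool_pos"]-p,s["gripper_width"],s["clock"])
c=cams.capture("wrist");np.savez("w6.npz",**c,tool_pos=s["tool_pos"],tcp_rot=s["tcp_rot"])
Rb=np.array([[np.cos(yaw),-np.sin(yaw)],[np.sin(yaw),np.cos(yaw)]])
B=lambda x,y,z:np.r_[k+Rb@[x+.0215,y-.095],z]
im=cv2.resize(c["image"][120:400,160:480],None,fx=2,fy=2,interpolation=cv2.INTER_CUBIC)
def dr(P,col):
    for q in project(c,P,s): cv2.circle(im,tuple(int(t) for t in((q-[160,120]+.5)*2)),3,col,1)
for d,col in((.010,(0,255,255)),(.015,(255,0,255)),(.020,(0,255,0))): dr([B(.007,.115+d,.037),B(.039,.115+d,.037),B(.007,.063+d,.037),B(.039,.063+d,.037)],col)
dr([B(-.045,.115,.016),B(-.045,.115,0),B(-.001,.115,.016)],(0,0,255))
cv2.imwrite("pics/w6.png",im)
P=cloud(c,s);hsv=cv2.cvtColor(c["image"],cv2.COLOR_BGR2HSV)
m=(cv2.inRange(hsv,(4,150,60),(16,255,255))>0)&(abs(P[...,2]-.037)<.004)
l=(P[m][:,:2]-k)@Rb+[-.0215,.095];l=l[(l[:,0]>0)&(l[:,0]<.045)]
print("pod top y",np.percentile(l[:,1],[1,5,95,99]),"x",np.percentile(l[:,0],[2,98]),len(l))
E
```

```text
F [-0.99  1.56  7.2 ] by 0.9861328288356603 [0.00026732 0.00014075 0.00059129] 0.0491850281902998 17.0167
pod top y [0.07950026 0.08119423 0.12962814 0.13054367] x [0.00699379 0.03750395] 1782
```

View pics/w6.png

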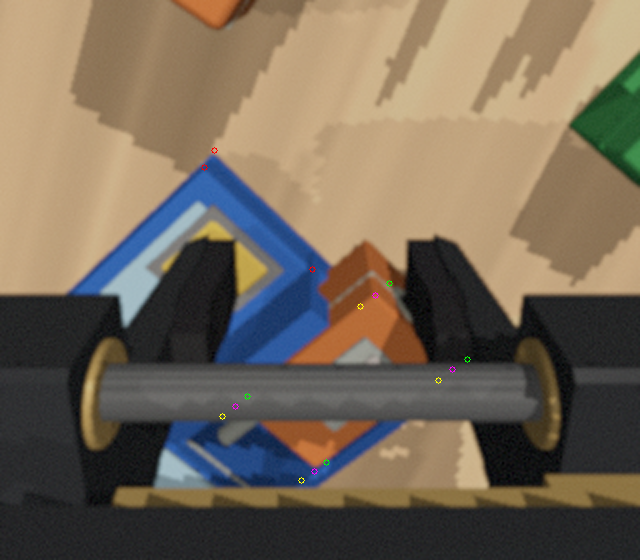

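The pod is about 15 mm out (front at box y ≈ 0.130), held against the finger. The box hasn't moved visibly, and the key is held with 7 N. Handing in.

```bash
python3 -c "
from cell import order,manip
print(manip.state()['clock']);print(order.close_job())"
```

```text
17.0667
the job is handed in; nothing more can be done
None
```

I pressed the yellow key with one fingertip, and the sharpener popped out against the other finger, which caught it. I handed the job in at 17.1 s with both fingers still holding.

- **Catch:** the last wrist picture put the sharpener about 15 mm out, under the 26 mm limit, and square in its bay. It rests against the waiting finger; I read about 1 N along its push direction, rough because the force reading is noisy.
- **Key:** it is held down with about 7 N. That briefly reached about 10.6 N at the bottom of its travel before I eased off.
- **Box and other things:** the box's near corners matched its earlier pose within about 2–3 mm, so I saw no movement. The white keys and the other things on the desk were not touched as far as I could tell. I did not measure the white keys' travel or check every object again.
- **Disagreement:** the fingers end about 30 mm short of the stated tool point. The pictures showed this, and so did the contact height: the finger met the key with the tool point at z ≈ −0.005 m instead of +0.024 m. I pressed by force and pictures instead of the stated height.

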